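Index the filling table to bring the empty tin under the spout

TASK

Bring the open, empty tin under the spout of the filling table: with the fingertips press in the black plunger button on the index arm, turn the table by it to the next notch, in the direction that brings the open tin to the spout, and let the plunger spring fully back up so that the table is locked. Do not turn past that notch, do not touch or lift any tin, and leave the other things on the bench where they are.

Things in the scene. Friction and masses are not known exactly. Their poses are not given: they have to be found in the camera images.
- filler: hand-indexed tin filling table, bolted down: fixed steel index plate (330 mm dia, 34 to 40 mm above the bench) with six rim notches 60 degrees apart; above it a 270 mm aluminium turntable with six ring nests; a 104 mm steel funnel on a post at the far left, mouth 136 mm, rim 238 mm above the bench. Origin on the axis at bench height; x points away from where the button starts, z up; the funnel is at 50 degrees from x to the left
- axis (a point): the turntable's axis of rotation, at the height of the turntable's top face (56 mm above the bench); nests are centred 85 mm from it
- spout (a point): the filling place: the point under the funnel's spout, on the spout's axis, 86 mm above the bench (30 mm above the turntable's top); 85 mm from the turntable's axis, does not move with the turntable
- button (a point): centre of the top of the plunger's black push button (31 mm dia), 88 mm above the bench when up, on the index arm 170 mm from the axis; it turns with the table and starts at the side nearest the robot. Guard cheeks fixed to the arm stand before and behind it along the travel: inner faces 23 mm from its centre, 7 mm thick, 36 mm long, tops 100 mm above the bench; open inward and outward
- plunger (a joint): how far the index plunger is pressed in (m): 0 up in a notch (locked), 0.012 at its stop. Spring about 4 N to start, 8.5 N at the stop. From 0.007 it is clear of the notch and the table can turn; let go between notches it stays about 0.0065 down; over a notch (within about 2 mm) it springs up to 0 and centres itself
- dial (a joint): turn of the turntable (rad) from where it starts, positive anticlockwise from above; it starts locked in a notch at 0, the neighbouring notches are at +1.047 and -1.047. It turns stiffly, about 1 N at the button, and stays where it is left
- tin_open_mid (a point): the open, empty tin: tinplate, 60 mm diameter, 56 mm tall, no lid, standing in a nest (2 mm play) one place to one side or the other of the filling place; point on its axis, 30 mm above its foot
- tin_full_a_mid (a point): a filled tin with its lid on: 60 mm diameter, lid 63 mm, 60 mm tall, under the spout at the start; point on its axis, 30 mm above its foot
- tin_full_b_mid (a point): a filled tin with its lid on: 60 mm diameter, lid 63 mm, 60 mm tall, in a nest next to the filling place, on the other side from the open tin; point on its axis, 30 mm above its foot
- tin_full_c_mid (a point): a filled tin with its lid on: 60 mm diameter, lid 63 mm, 60 mm tall, two places from the filling place; point on its axis, 30 mm above its foot
- lid_loose: bystander: a loose tin lid lying on the bench, 63 mm diameter, 14 mm tall; origin at its underside (lying tools: on the bench below them)
- cup_bowl: bystander: white cupping bowl, 90 mm across, 55 mm tall; origin at its underside (lying tools: on the bench below them)
- scoop: bystander: steel scoop-spoon lying flat, 190 mm long; origin at its underside (lying tools: on the bench below them)
- brush: bystander: bench brush lying flat, 200 mm long; origin at its underside (lying tools: on the bench below them)
- sample_jar: bystander: amber glass jar with black lid, 60 mm diameter, 85 mm tall; origin at its underside (lying tools: on the bench below them)
- tamper: bystander: small wooden tamper standing on its foot, 52 mm diameter, 80 mm tall; origin at its underside (lying tools: on the bench below them)
- bean_tray: bystander: plywood bean sample tray, 130 x 190 x 30 mm; origin at its underside (lying tools: on the bench below them)
Things that resemble listed ones, but are neither listed nor needed, are in the scene too. Leave any green or yellow look-alike of the part that bears tin_full_b_mid alone.

How it is judged:
By the outcome, as a careful person would: the job done as asked, in the order asked, and still so for the second after the job is handed in, with the robot touching nothing.
It also fails if it takes over 48 s, if anything falls off the work surface, if the arm or the gripper's body presses on something with over 40 N, if the wrist force passes 120 N, or if a joint passes its speed limit or range.

ROBOT

A 6-joint arm with a two-finger parallel gripper is mounted at the origin on the work surface. World frame = base frame: x ahead of the robot, y to its left, z up, the work surface at z = 0. Lengths are in m, angles in rad, forces in N, time in s.
With the tool pointing down it reaches from about 0.35 to 0.85 m from the base axis. Payload 8.1 kg.
Tool frame: the origin (TCP) lies on the centre line of the jaws, within the pads' length; the fingertips stand robot.tip_extent ahead of it and the grasp point (between the pads) lies 11 mm behind it (robot.tip_extent is the distance from the TCP to the fingertips, in m); y points along the fingers, z is the direction in which the jaws open and shut, and the axes are right-handed (so a half turn about y gives the same grasp; the last joint's range is limited). The gripper opens to 93 mm and grips with 3 to 60 N. Pads are 15 mm wide; open, the fingers measure 128 mm over their backs; the gripper's body (75 mm by 188 mm) begins 65 mm behind the grasp point.
Start: joints at [-1.218, 0.13, 1.488, -0, 1.523, -0.085], TCP at [0.254, -0.543, 0.227] pointing down, gripper open.
Joint ranges: [-2.96, 2.96], [-0.89, 2.26], [0.02, 2.5], [-1.34, 4.48], [0, 2.73], [-2.66, 2.66]. Speed limits (rad/s): [2.39, 2.39, 2.79, 3.14, 3.14, 3.14].

INTERFACE

Orientations are given as a rotation vector (axis times angle).
In Python, from plant import monitor, optics, robot gives the robot as it stands.
- The arm moves only by the shell command python3 -m inch 'ROWS' [OPENING] [FORCE]. ROWS is JSON, a list that holds one entry, the list of rows, each a list of 6 numbers: the shift along the tool's x, y, z in mm, then the turn, a rotation vector about the tool's x, y, z in rad. A call has 1 to 8 rows; each row shifts and turns the commanded pose from where the row before left it, along the tool's axes as they then stand; what a row does not reach is not made up. A row lasts 1/8 s, in which the tool goes at most 62.5 mm and 10.7 degrees, less where a joint would pass 70% of its speed; a pose out of reach is approached as far as the arm can. A call is refused whole if a number of a shift passes 62.5 or a number of a turn 0.188, either way. A call with a gripper value outside its range is refused whole. OPENING is the finger opening in mm, from 0 to 93, set as the call begins (- or left out, the last holds). The fingers move at their own pace and stop on an object; FORCE is the grip in N (left out, the last holds). Time passes only in rows, so rows that do not move let the fingers close. It gives the time, the measured TCP pose, the force and the opening at its end, in the units of the state.
- monitor.read_state(): the state, without advancing time (a new reading comes with each control period).
- optics.read_camera(name): name is "side" or "top"; returns a dict with "image" (400x640x3 uint8, blue, green, red), "fx", "fy", "cx", "cy" (pixels), "k1" (the pictures are not rectified: a ray, as slopes to the right and down, at radius r is drawn at 1 + k1 r^2 times it, then the intrinsics apply), "rvec" (rotation vector, rad) and "tvec" (3), from world to camera coordinates, as OpenCV has them. Camera axes: x right, y down, z forward; pixel columns grow to the right and rows downward; lengths in m; the calibration is good to about 2 mm. A picture is of the moment at which its call begins. There is no depth.
- robot.close_job(): hands the job in, once; it reports no verdict.
The state is a dict: "t": time; "q": joint angles; "dq": joint speeds; "joint_torque": joint torques, N m; "tool_pos": TCP position; "orientation": TCP orientation; "force": force on the tool from outside, world axes, zero at the start; "wrist_torque": the same for the moment, N m; "opening": finger opening in m.
Only numpy, scipy, OpenCV 4.12 (cv2) and the standard library are available. Lean on these libraries where they do the work, as an engineer would, in place of code of your own. Each camera call takes 0.05 s, during which the arm holds its last target.

## Working session

There is one attempt and no reset: what is moved stays moved. The work goes in short steps, Python scripts to look and compute and a shell command to move; the robot and the scene stay as the last step left them, time stands still between calls to the robot, and variables do not carry over. Pictures are saved under pics/ and viewed, and the job is handed in when it is done.

```bash
ls; mkdir -p pics; cat > h.py <<'E'
import numpy as np, cv2
from plant import monitor, optics, robot
def cam(n):
    return optics.read_camera(n)
def P(c):
    R,_=cv2.Rodrigues(np.array(c["rvec"],float)); return R,np.array(c["tvec"],float).reshape(3)
def ray(c,u,v):
    xd,yd=(u-c["cx"])/c["fx"],(v-c["cy"])/c["fy"]
    rd=np.hypot(xd,yd); r=rd
    for _ in range(50): r=rd/(1+c["k1"]*r*r)
    s=r/rd if rd>0 else 1
    R,t=P(c); return -R.T@t, R.T@np.array([xd*s,yd*s,1.])
def plane(c,u,v,z):
    o,d=ray(c,u,v); return o+d*(z-o[2])/d[2]
def proj(c,X):
    R,t=P(c); p=R@np.array(X,float)+t; x,y=p[:2]/p[2]; s=1+c["k1"]*(x*x+y*y)
    return np.array([c["fx"]*x*s+c["cx"],c["fy"]*y*s+c["cy"]])
E
python3 - <<'E'
from h import *
s=monitor.read_state(); print({k:np.round(v,3) for k,v in s.items()}, robot.tip_extent)
for n in("side","top"):
    c=cam(n); cv2.imwrite(f"pics/{n}0.png",c["image"]); R,t=P(c); print(n,-R.T@t,c["fx"],c["k1"])
E
```

```text
pics
{'t': np.float64(0.0), 'q': array([-1.218,  0.131,  1.489, -0.   ,  1.523, -0.085]), 'dq': array([ 0.   , -0.   , -0.   ,  0.   , -0.   , -0.001]), 'joint_torque': array([ 1.0000e-03, -5.5983e+01, -4.9176e+01,  7.7000e-02,  3.5000e-02,
       -0.0000e+00]), 'tool_pos': array([ 0.254, -0.543,  0.226]), 'orientation': array([-0.441,  1.981, -1.977]), 'force': array([ 0.373, -0.301, -0.35 ]), 'wrist_torque': array([0.001, 0.01 , 0.047]), 'opening': np.float64(0.093)} 0.008
side [0.30105635 0.76981216 1.15884053] 428.9697658306222 -0.01476489702291576
top [ 0.44616074 -0.09624625  1.46794174] 437.421552709327 0.02639353461006796
```

View pics/side0.png

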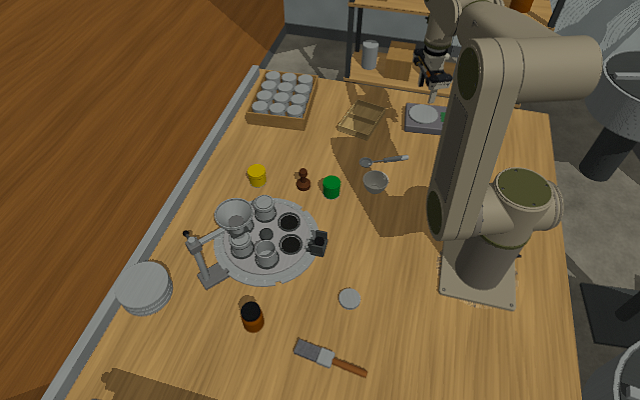

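View pics/top0.png

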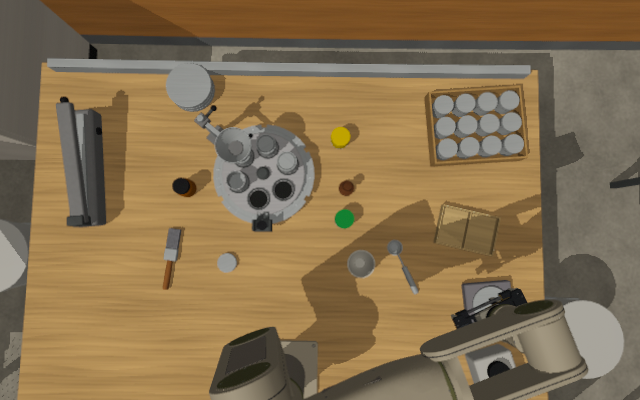

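The side view shows the table around (265,240), with the black button arm at (318,242). In the top view the axis is near (263,172), the button near (262,222) and the funnel near (234,145). I'll crop closer.

```bash
python3 - <<'E'
import cv2
a=cv2.imread("pics/top0.png")[110:245,190:330]; b=cv2.imread("pics/side0.png")[180:300,180:340]
cv2.imwrite("pics/tc.png",cv2.resize(a,None,fx=4.2,fy=4.2,interpolation=2)); cv2.imwrite("pics/sc.png",cv2.resize(b,None,fx=5,fy=5,interpolation=2))
E
```

```text
(no output)
```

View pics/tc.png

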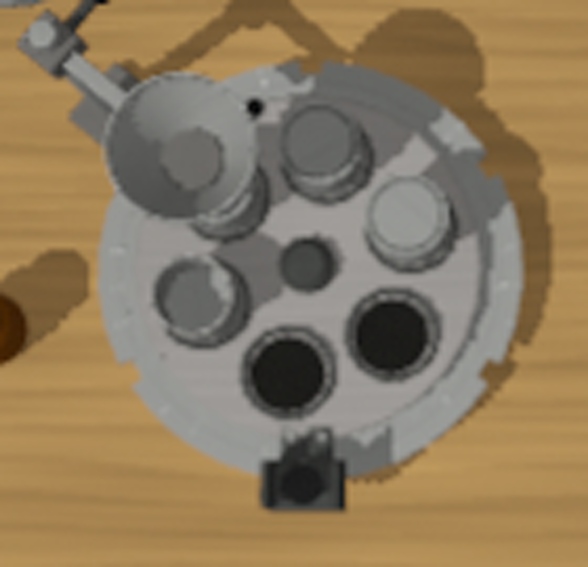

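View pics/sc.png

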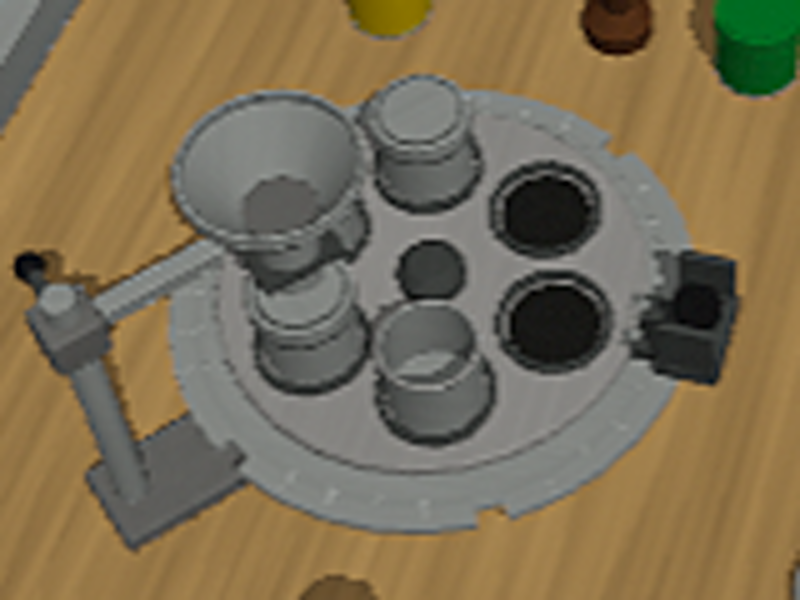

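Black things that could be taken for the button, in the top view: the plunger button (262,225), the knob on the funnel arm (251,135), the two empty black nests (259,198) and (284,190), and the jar lid (181,186). The button is the disc between the cheeks on the near arm, (262,225) top and (318,242) side. The open tin is the one with a visible inner wall at top (237,182) and side (266,250), to the left of the spout tin. Next I'll measure.

```bash
python3 - <<'E'
from h import *
from scipy.optimize import least_squares
from scipy.spatial.transform import Rotation as Ro
T=cam("top");S=cam("side")
for nm,c,box in(("top",T,(110,240,195,330)),("side",S,(180,295,200,335))):
    im=c["image"]; hsv=cv2.cvtColor(im,cv2.COLOR_BGR2HSV)
    r0,r1,c0,c1=box
    m=np.zeros(im.shape[:2],np.uint8); m[r0:r1,c0:c1]=((hsv[r0:r1,c0:c1,1]<60)*255)
    m=cv2.morphologyEx(m,cv2.MORPH_OPEN,np.ones((3,3)))
    ct=max(cv2.findContours(m,cv2.RETR_EXTERNAL,cv2.CHAIN_APPROX_NONE)[0],key=cv2.contourArea)[:,0]
    p=np.array([plane(c,u,v,.040)[:2] for u,v in ct])
    x=np.r_[np.median(p,0)]
    f=least_squares(lambda x:np.hypot(*(p-x).T)-.165,x,loss="cauchy",f_scale=.001)
    r=f.fun; print(nm,"axis",f.x.round(4),"inliers",(abs(r)<.003).mean().round(2))
    g=im.max(2)
    b=(257,267,219,232) if nm=="top" else (308,328,228,258)
    print(g[b[2]:b[3],b[0]-5:b[1]+5])
s=monitor.read_state(); print(Ro.from_rotvec(s["orientation"]).as_matrix().round(3))
E
```

```text
top axis [0.6521 0.0746] inliers 0.57
[[132 117 111 108  86  45  41  44  42  48  54  48  44  45  44  45  44  63
   76  76]
 [103  65  43  39  44  43  43  40  37  42  42  40  44  45  45  46  50  58
   49  37]
 [ 95  55  33  38  46  45  43  35  30  30  28  31  35  42  46  47  53  63
   54  31]
 [ 97  54  32  39  45  43  34  29  27  27  26  29  28  34  43  47  53  63
   53  31]
 [103  54  32  36  43  35  26  27  28  28  29  28  29  29  37  45  52  63
   54  32]
 [101  52  31  39  39  31  28  30  28  28  30  30  29  28  35  43  53  62
   53  30]
 [ 99  53  33  38  39  30  29  29  28  30  28  29  31  30  35  42  53  61
   52  32]
 [ 88  53  30  38  37  28  28  31  29  31  30  30  30  28  32  43  55  64
   52  32]
 [ 78  52  31  39  43  37  33  28  31  31  30  31  30  27  46  63  64  65
   53  31]
 [ 80  52  32  39  46  43  38  34  30  30  32  30  30  49  67  74  69  66
   53  30]
 [ 92  53  32  39  56  62  63  56  41  32  32  38  51  68  74  74  70  66
   55  32]
 [113  61  42  54  68  71  73  70  63  61  61  63  68  73  73  73  70  65
   53  35]
 [152 134 110 100 102 102 101 101 102 101 
[... 3206 characters left out ...]
]
 [129 120 129 136 135 139 119  67  41  38  47  55  52  42  45  41  37  37
   38  42  47  98 141 149 148 146 145 149 150 147]
 [121 123 133 131 133 134 137 107  35  26  30  36  41  48  48  46  46  39
   41  42  40 123 158 149 148 145 146 148 149 145]
 [119 135 133 132 132 131 131 138 146 136 106  67  39  35  32  37  38  38
   36  37  45 125 154 149 148 144 145 148 147 143]
 [126 132 132 133 133 131 131 135 136 137 142 142 152 160 147 113  61  54
   39  31  98 146 150 148 146 144 145 148 146 144]
 [133 132 129 128 137 137 129 133 133 135 136 126 154 175 168 169 171 171
  156 134 150 155 147 149 145 144 147 148 144 145]]
[[-0.906 -0.     0.424]
 [-0.424  0.001 -0.906]
 [-0.    -1.    -0.001]]
```

```bash
python3 - <<'E'
from h import *
T=cam("top");S=cam("side")
def cen(c,b,th):
    g=c["image"].max(2)[b[2]:b[3],b[0]:b[1]]; m=(g<th).astype(np.uint8)
    m=cv2.morphologyEx(m,cv2.MORPH_OPEN,np.ones((3,3),np.uint8))
    n,l,st,ce=cv2.connectedComponentsWithStats(m); i=1+np.argmax(st[1:,4]); print(st[i]); return ce[i]+[b[0],b[2]]
ut=cen(T,(256,268,220,231),34); us=cen(S,(312,328,234,248),24)
print(ut,us)
for c,u in((T,ut),(S,us)): print(plane(c,*u,.088).round(4))
o1,d1=ray(T,*ut);o2,d2=ray(S,*us)
A=np.c_[d1,-d2]; k=np.linalg.lstsq(A,o2-o1,rcond=None)[0]; print("tri",o1+d1*k[0],o2+d2*k[1])
ax=np.array([.6508,.0755])
B=(plane(T,*ut,.088)+plane(S,*us,.088))[:2]/2
d=B-ax; print(B,np.hypot(*d),np.degrees(np.arctan2(*d[::-1])))
for n,c,u in(("open",T,(236,179)),("openS",S,(266,250))):
    p=plane(c,*u,.112)[:2]; q=p-ax; print(n,p,np.hypot(*q),np.degrees(np.arctan2(*q[::-1])))
p=plane(T,235,147,.136)[:2];q=p-ax;print("funnel",p,np.hypot(*q),np.degrees(np.arctan2(*q[::-1])))
E
```

```text
[ 1  1  9  8 60]
[ 3  3  9  9 68]
[261.2 224.7] [318.98529412 240.91176471]
[0.4829 0.072  0.088 ]
[0.4801 0.0739 0.088 ]
tri [0.48297903 0.07234456 0.08502783] [0.48059704 0.07191074 0.08491153]
[0.4814903  0.07295002] 0.1693288986394856 -179.137129761763
open [0.62351552 0.15132941] 0.08058871849465521 109.78943958208555
openS [0.6153063  0.15949066] 0.09118241719249653 112.90848598786191
funnel [0.71974158 0.15300471] 0.10373003680524735 48.346436706851144
```

```bash
python3 -m inch '[[[0,0,0,0,0.146,0],[0,0,0,0,0.146,0],[0,0,0,0,0.146,0]]]' 0 20
```

```text
t: 0.68
tool_pos: [0.2544, -0.5434, 0.2266]
orientation: [-0.006, -2.219, 2.219]
force: [-0.1, 0.2, 0.0]
opening: 0.0675
```

```bash
python3 -m inch '[[[-20,0,-56,0,0,0],[-20,0,-56,0,0,0],[-20,0,-56,0,0,0],[-20,0,-56,0,0,0],[-20,0,-56,0,0,0],[-20,0,-56,0,0,0],[-20,0,-56,0,0,0],[-20,0,-56,0,0,0]]]'
python3 -m inch '[[[-20,0,-56,0,0,0],[-20,0,-56,0,0,0],[-25,20,-50,0,0,0],[0,20,0,0,0,0],[0,0,0,0,0,0]]]'
python3 - <<'E'
from h import *
from scipy.spatial.transform import Rotation as Ro
s=monitor.read_state(); print(s["tool_pos"],s["q"],s["force"],Ro.from_rotvec(s["orientation"]).as_matrix().round(3))
for n in("top","side"):
    c=cam(n); b=np.r_[.4815,.073,.088]; u=proj(c,b).astype(int); cv2.imwrite(f"pics/{n}1.png",cv2.resize(c["image"][u[1]-60:u[1]+60,u[0]-80:u[0]+80],None,fx=4,fy=4,interpolation=2)); print(u)
E
```

```text
t: 1.68
tool_pos: [0.4149, -0.0936, 0.227]
orientation: [0.002, 2.221, -2.222]
force: [0.1, -0.6, 0.5]
opening: 0.0007
t: 2.3
tool_pos: [0.4781, 0.0671, 0.1848]
orientation: [0.006, -2.22, 2.22]
force: [-0.3, -0.2, -0.0]
opening: 0.0005
[0.47814591 0.06711706 0.18476378] [ 3.32999934e-02 -1.64148974e-01  1.85607981e+00 -1.07553307e-04
  1.45364080e+00  1.60275848e+00] [-0.32825955 -0.21760687 -0.02577781] [[-1.    -0.004  0.001]
 [-0.001 -0.    -1.   ]
 [ 0.004 -1.     0.   ]]
[260 225]
[318 240]
```

```bash
python3 -m inch '[[[-3,20,-6,0,0,0],[0,20,0,0,0,0],[0,20,0,0,0,0],[0,4,0,0,0,0],[0,0,0,0,0,0]]]'
python3 - <<'E'
from h import *
s=monitor.read_state(); print(s["tool_pos"],s["force"])
for n in("top","side"):
    c=cam(n); b=np.r_[.4815,.073,.088]; u=proj(c,b).astype(int); cv2.imwrite(f"pics/{n}2.png",cv2.resize(c["image"][u[1]-50:u[1]+50,u[0]-65:u[0]+65],None,fx=6,fy=6,interpolation=2)); print(u, proj(c,s["tool_pos"]-[0,0,.008]))
E
```

```text
t: 3.02
tool_pos: [0.483, 0.0721, 0.1237]
orientation: [0.003, 2.221, -2.221]
force: [-0.6, -0.4, -0.6]
opening: 0.0005
[0.4830429  0.072059   0.12370599] [-0.64901813 -0.41128978 -0.56111047]
[260 225] [260.08792146 224.39732889]
[318 240] [318.2150734  234.91040278]
```

View pics/top2.png

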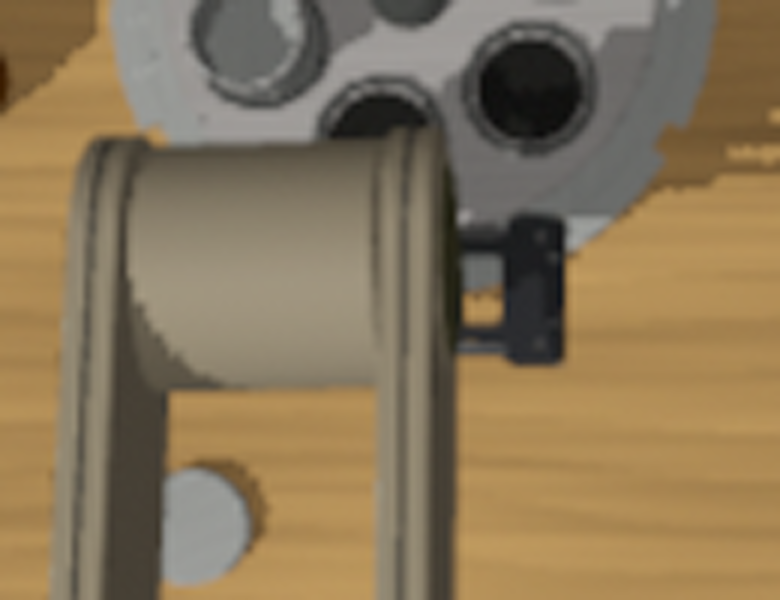

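View pics/side2.png

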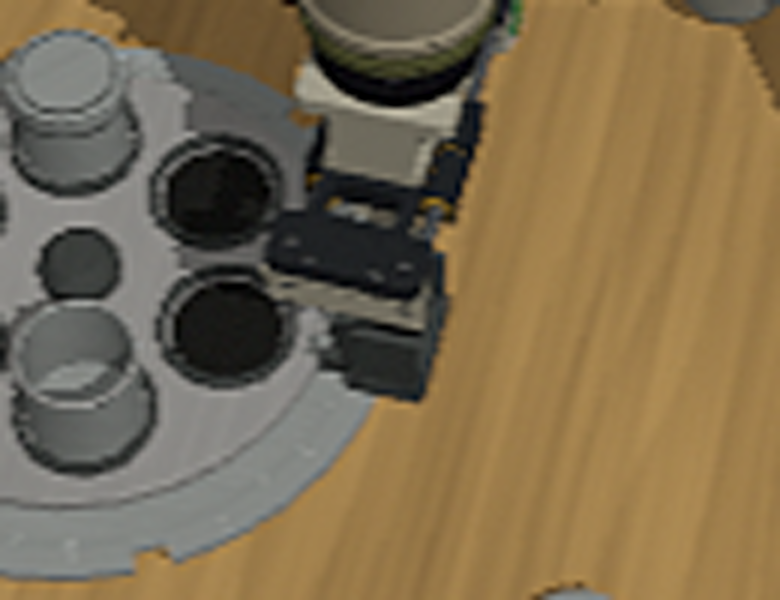

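```bash
python3 -m inch '[[[2,10,-1,0,0,0],[0,8,0,0,0,0],[0,4,0,0,0,0],[0,0,0,0,0,0]]]'
python3 -m inch '[[[0,4,0,0,0,0],[0,4,0,0,0,0],[0,0,0,0,0,0]]]'
```

```text
t: 3.62
tool_pos: [0.4801, 0.0736, 0.1]
orientation: [0.001, -2.221, 2.221]
force: [0.7, -0.6, 0.3]
opening: 0.0005
t: 4.0
tool_pos: [0.481, 0.0736, 0.0929]
orientation: [0.001, 2.221, -2.221]
force: [1.3, -0.2, 4.6]
opening: 0.0006
```

```bash
python3 -m inch '[[[0,4,0,0,0,0],[0,4,0,0,0,0],[0,0,0,0,0,0]]]'; python3 -m inch '[[[0,1,0,0,0,0],[0,0,0,0,0,0]]]'
```

```text
t: 4.38
tool_pos: [0.481, 0.0736, 0.0852]
orientation: [0.001, 2.221, -2.221]
force: [-0.9, -0.3, 7.0]
opening: 0.0004
t: 4.62
tool_pos: [0.481, 0.0736, 0.0844]
orientation: [0.001, 2.221, -2.221]
force: [-2.3, 0.1, 7.8]
opening: 0.0006
```

```bash
python3 - <<'E'
from h import *
ax=np.array([.6508,.0755]); a=np.radians(180.64-np.arange(0,61,4)); p=ax+.1698*np.c_[np.cos(a),np.sin(a)]
d=np.diff(p,axis=0)*1000
for i,r in enumerate(d): print(i,(-r).round(1), p[i+1].round(4))
E
```

```text
0 [ -0.3 -11.8] [0.4813 0.0855]
1 [ -1.1 -11.8] [0.4824 0.0973]
2 [ -1.9 -11.7] [0.4843 0.1089]
3 [ -2.7 -11.5] [0.4871 0.1205]
4 [ -3.5 -11.3] [0.4906 0.1318]
5 [ -4.3 -11. ] [0.4949 0.1428]
6 [ -5.1 -10.7] [0.5    0.1535]
7 [ -5.8 -10.3] [0.5058 0.1639]
8 [-6.5 -9.9] [0.5123 0.1738]
9 [-7.2 -9.4] [0.5195 0.1832]
10 [-7.8 -8.9] [0.5273 0.1921]
11 [-8.4 -8.3] [0.5358 0.2004]
12 [-9.  -7.7] [0.5448 0.2081]
13 [-9.5 -7.1] [0.5543 0.2152]
14 [-10.   -6.4] [0.5643 0.2216]
```

```bash
python3 -m inch '[[[-0.3,0,-11.8,0,0,0],[-1.1,0,-11.8,0,0,0],[0,0,0,0,0,0]]]'
python3 - <<'E'
from h import *
s=monitor.read_state(); print(s["tool_pos"],s["force"])
c=cam("side"); cv2.imwrite("pics/side3.png",cv2.resize(c["image"][180:300,190:350],None,fx=5,fy=5,interpolation=2))
E
```

```text
t: 5.0
tool_pos: [0.4828, 0.098, 0.0847]
orientation: [0.001, 2.221, -2.219]
force: [-0.6, 0.9, 7.9]
opening: 0.0004
[0.48277804 0.09803745 0.08470826] [-0.59465443  0.93037401  7.93928741]
```

View pics/side3.png

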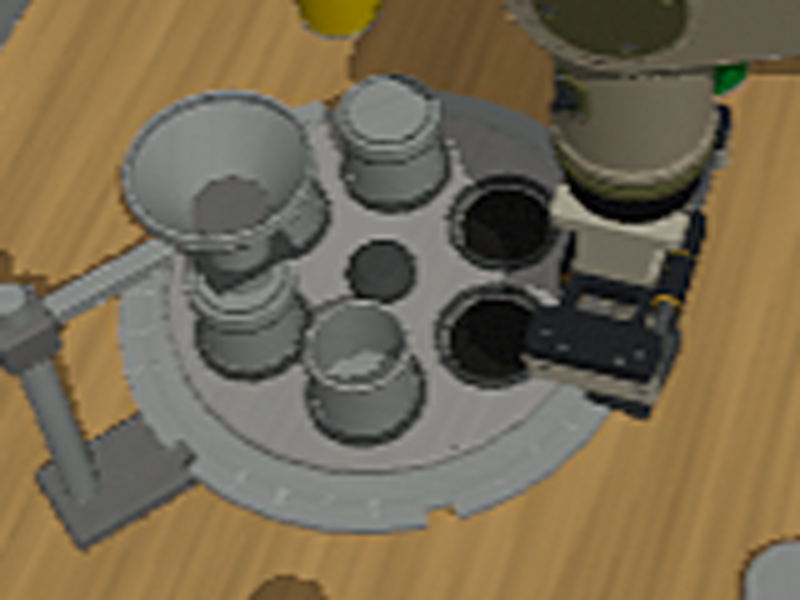

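The table is turning with the button. The open tin, now at crop (355,340), and the near nest, at crop (493,337), have both moved clockwise, towards the spout. I'll carry on along the arc.

```bash
python3 -m inch '[[[-1.9,0,-11.7,0,0,0],[-2.7,0,-11.5,0,0,0],[-3.5,0,-11.3,0,0,0],[-4.3,0,-11,0,0,0],[-5.1,0,-10.7,0,0,0],[0,0,0,0,0,0]]]'
python3 - <<'E'
from h import *
s=monitor.read_state(); d=s["tool_pos"][:2]-[.6508,.0755]; print(np.hypot(*d),np.degrees(np.arctan2(*d[::-1])),s["tool_pos"],s["force"])
E
```

```text
t: 5.8
tool_pos: [0.5007, 0.1544, 0.0849]
orientation: [0.002, 2.221, -2.219]
force: [0.3, 1.0, 6.0]
opening: 0.0008
0.16961622754591985 152.27569030136124 [0.50065634 0.15440846 0.08486736] [0.34992496 0.95730297 5.97141738]
```

```bash
python3 -m inch '[[[-5.8,0.5,-10.3,0,0,0],[-6.5,0.5,-9.9,0,0,0],[-7.2,0,-9.4,0,0,0],[-7.8,0,-8.9,0,0,0],[0,0,0,0,0,0]]]'
python3 - <<'E'
from h import *
s=monitor.read_state(); d=s["tool_pos"][:2]-[.6508,.0755]; print(np.hypot(*d),np.degrees(np.arctan2(*d[::-1])),s["tool_pos"],s["force"])
c=cam("side"); cv2.imwrite("pics/side4.png",cv2.resize(c["image"][180:300,190:350],None,fx=5,fy=5,interpolation=2))
c=cam("top"); cv2.imwrite("pics/top4.png",c["image"])
print(monitor.read_state()["force"])
E
```

```text
t: 6.42
tool_pos: [0.5286, 0.1929, 0.0843]
orientation: [0.003, 2.221, -2.218]
force: [1.2, 0.3, 7.2]
opening: 0.0004
0.1694661047625862 136.15914582868749 [0.52856977 0.19288199 0.08428876] [1.23755096 0.32723989 7.15229398]
[0.14139121 0.7279213  8.20369037]
```

View pics/side4.png

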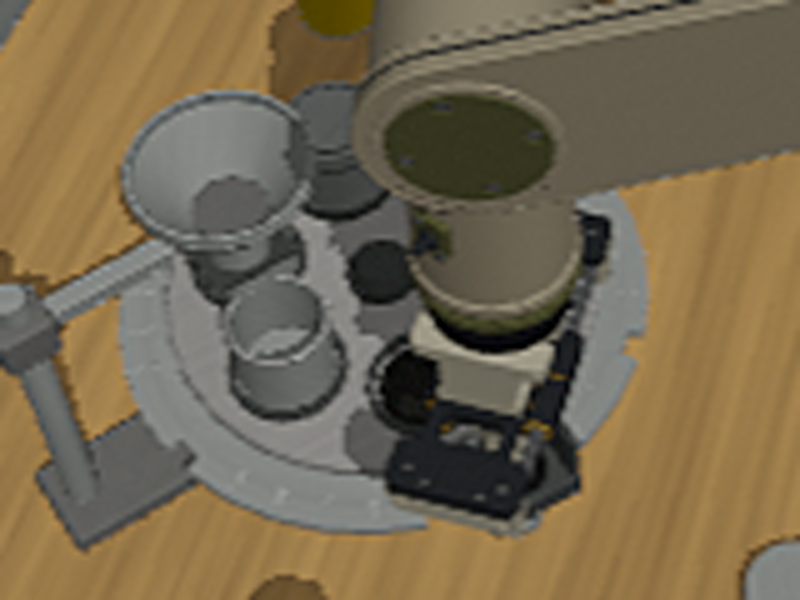

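View pics/top4.png

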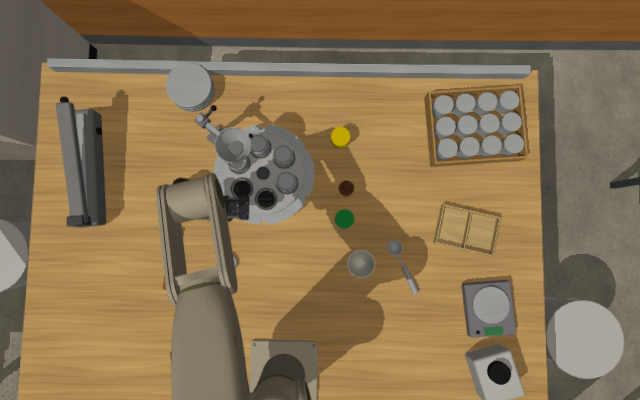

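```bash
python3 -m inch '[[[-8.4,0,-8.3,0,0,0],[-9,0,-7.7,0,0,0],[-9,0,-6.7,0,0,0],[0,0,0,0,0,0]]]'
python3 - <<'E'
from h import *
s=monitor.read_state(); d=s["tool_pos"][:2]-[.6508,.0755]; print(np.hypot(*d),np.degrees(np.arctan2(*d[::-1])),s["tool_pos"],s["force"])
for n,b in(("top",(110,245,190,330)),("side",(180,300,190,350))):
    c=cam(n); cv2.imwrite(f"pics/{n}5f.png",c["image"]); cv2.imwrite(f"pics/{n}5.png",cv2.resize(c["image"][b[0]:b[1],b[2]:b[3]],None,fx=4.2,fy=4.2,interpolation=2))
E
```

```text
t: 7.02
tool_pos: [0.555, 0.2154, 0.0843]
orientation: [0.004, 2.221, -2.218]
force: [0.2, 0.9, 7.3]
opening: 0.0002
0.16954542350836443 124.38783823014339 [0.55504213 0.21541455 0.08430336] [0.18023533 0.93465514 7.26609466]
```

View pics/top5.png

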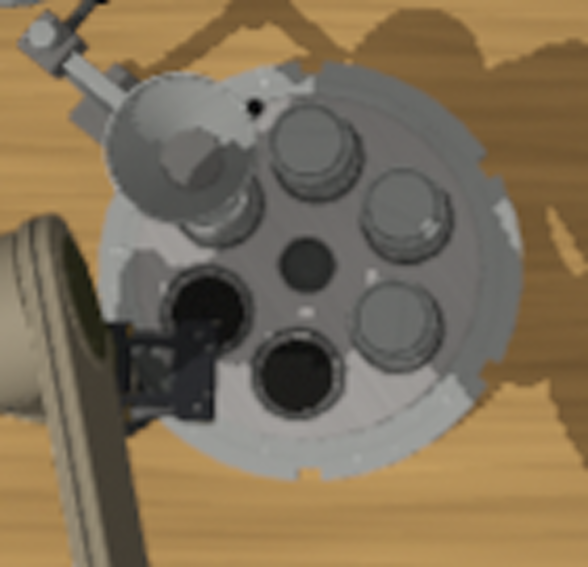

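View pics/side5.png

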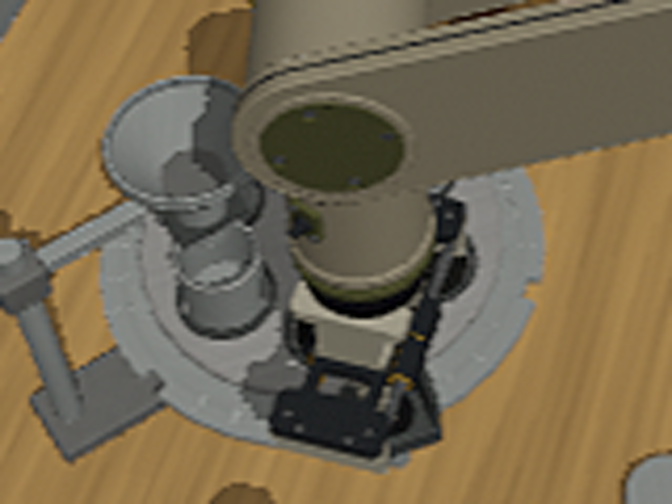

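```bash
python3 - <<'E'
from h import *
c=cam("top"); ax=np.array([.6521,.0746])
def blobs(f):
    g=cv2.imread(f).max(2); m=(g<50).astype(np.uint8)
    n,l,st,ce=cv2.connectedComponentsWithStats(m)
    for i in range(1,n):
        x,y=ce[i]
        if 220<x<300 and 160<y<215 and st[i,4]>40:
            p=plane(c,x,y,.058)[:2]; d=p-ax; print(f,ce[i].round(2),st[i,2:],np.hypot(*d).round(4),np.degrees(np.arctan2(*d[::-1])).round(2))
for f in("pics/top0.png","pics/top4.png","pics/top5f.png"): blobs(f)
E
```

```text
pics/top0.png [282.68 189.59] [ 17  17 216] 0.0848 -129.32
pics/top0.png [258.04 198.76] [ 17  17 220] 0.0858 171.0
pics/top4.png [262.59 172.71] [ 12  12 113] 0.001 62.77
pics/top4.png [235.61 198.39] [ 37  40 737] 0.1207 134.58
pics/top4.png [265.74 198.64] [ 17  17 227] 0.0848 -172.23
pics/top5f.png [229.1  190.49] [ 44  43 715] 0.123 118.85
pics/top5f.png [262.59 172.59] [ 12  12 116] 0.0012 46.9
pics/top5f.png [260.27 198.87] [ 17  17 224] 0.0852 175.82
```

```bash
python3 -m inch '[[[-4.3,0,-2.9,0,0,0],[-4.4,0,-2.7,0,0,0],[0,0,0,0,0,0]]]'
cat > ang.py <<'E'
from h import *
import sys
s=monitor.read_state(); d=s["tool_pos"][:2]-[.6508,.0755]; print("finger",np.degrees(np.arctan2(*d[::-1])),s["tool_pos"],s["force"].round(1))
c=cam("top"); cv2.imwrite(sys.argv[1],c["image"]); ax=np.array([.6521,.0746])
g=c["image"].max(2); m=(g<50).astype(np.uint8)
n,l,st,ce=cv2.connectedComponentsWithStats(m)
for i in range(1,n):
    x,y=ce[i]
    if 245<x<300 and 185<y<215 and st[i,4]>40:
        p=plane(c,x,y,.058)[:2]; d=p-ax; a=np.degrees(np.arctan2(*d[::-1])); print(st[i,2:],"nest",a.round(2),"to go to 170.85:",(a-170.85).round(2),"mm at button",np.radians(a-170.85)*170)
E
python3 ang.py pics/top6.png
```

```text
t: 7.55
tool_pos: [0.5634, 0.2207, 0.0843]
orientation: [0.004, 2.221, -2.219]
force: [0.6, -0.2, 9.3]
opening: 0.0009
finger 121.05184875590463 [0.56336091 0.22072524 0.08427195] [ 0.6 -0.2  9.3]
[ 17  17 219] nest 172.66 to go to 170.85: 1.81 mm at button 5.383890536049897
```

```bash
python3 -m inch '[[[-3,0,-1.8,0,0,0],[0,0,0,0,0,0]]]'; python3 ang.py pics/top7.png
```

```text
t: 7.85
tool_pos: [0.5662, 0.2224, 0.0843]
orientation: [0.003, 2.221, -2.219]
force: [-0.5, 0.5, 7.9]
opening: 0.0006
finger 119.92389320189062 [0.56621925 0.22244859 0.08427756] [-0.5  0.5  7.9]
[ 17  17 221] nest 171.44 to go to 170.85: 0.59 mm at button 1.7518015748710982
```

```bash
python3 -m inch '[[[-0.7,0,-0.4,0,0,0],[0,0,0,0,0,0]]]'; python3 ang.py pics/top8.png
```

```text
t: 8.15
tool_pos: [0.5667, 0.2227, 0.0843]
orientation: [0.003, 2.221, -2.219]
force: [-0.7, -0.5, 8.5]
opening: 0.0002
finger 119.73805507242977 [0.56670893 0.22270008 0.0842511 ] [-0.7 -0.5  8.5]
[ 17  17 220] nest 171.32 to go to 170.85: 0.47 mm at button 1.3907466358799336
```

```bash
python3 -m inch '[[[0,-3,0,0,0,0],[0,-3.5,0,0,0,0],[0,0,0,0,0,0]]]'; python3 ang.py pics/top9.png
```

```text
t: 8.57
tool_pos: [0.5665, 0.2226, 0.0904]
orientation: [0.003, 2.221, -2.22]
force: [1.6, 0.5, 4.5]
opening: 0.0005
finger 119.79796673743326 [0.56654724 0.22262572 0.09044048] [1.6 0.5 4.5]
[ 17  17 218] nest 171.31 to go to 170.85: 0.46 mm at button 1.3516377709920402
```

The spring still pushes 4.5 N with the plunger above the riding height of 6.5 mm, so it has entered the notch. I'll lift straight up.

```bash
python3 -m inch '[[[0,-3,0,0,0,0],[0,-3,0,0,0,0],[0,0,0,0,0,0]]]'; python3 -m inch '[[[0,-10,0,0,0,0],[0,-20,0,0,0,0],[0,-30,0,0,0,0],[0,-40,0,0,0,0],[0,0,0,0,0,0]]]'; python3 ang.py pics/top10.png
```

```text
t: 9.0
tool_pos: [0.566, 0.2225, 0.0958]
orientation: [0.001, 2.221, -2.221]
force: [1.1, -0.3, 4.9]
opening: 0.0003
t: 9.62
tool_pos: [0.568, 0.2231, 0.201]
orientation: [0.009, 2.22, -2.215]
force: [0.3, -0.0, 0.0]
opening: 0.0005
finger 119.30126943924968 [0.56796682 0.22309932 0.20102322] [ 0.3 -0.   0. ]
[ 17  17 218] nest 171.31 to go to 170.85: 0.46 mm at button 1.3516377709920402
```

```bash
python3 -m inch '[[[30,-5,0,0,0,0],[40,-5,30,0,0,0],[40,0,45,0,0,0],[20,0,55,0,0,0],[10,0,60,0,0,0],[0,0,60,0,0,0],[0,0,60,0,0,0],[0,0,60,0,0,0]]]'; python3 ang.py pics/top11.png
python3 - <<'E'
from h import *
S=cam("side");T=cam("top")
for n,c,b in(("top",T,(110,245,180,320)),("side",S,(180,320,190,350))):
    cv2.imwrite(f"pics/{n}12.png",cv2.resize(c["image"][b[0]:b[1],b[2]:b[3]],None,fx=4.2,fy=4.2,interpolation=2))
    print(n, "button exp",proj(c,[.5645,.2205,.088]))
cv2.imwrite("pics/top12f.png",T["image"])
E
```

```text
t: 10.68
tool_pos: [0.4244, -0.1492, 0.2044]
orientation: [0.001, -2.222, 2.22]
force: [1.2, 0.1, -0.4]
opening: 0.0004
finger -135.2082034534107 [ 0.42443724 -0.14922358  0.2044421 ] [ 1.2  0.1 -0.4]
[ 17  17 220] nest 171.23 to go to 170.85: 0.38 mm at button 1.1311152672930025
top button exp [214.89216789 198.17009209]
side button exp [276.65318512 276.39664082]
```

View pics/top12.png

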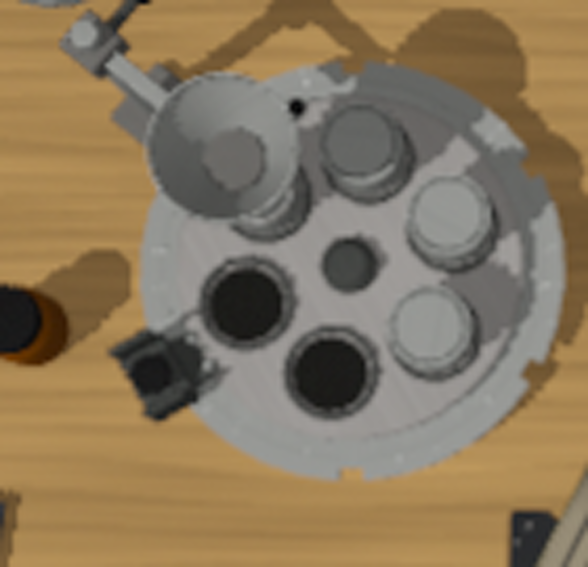

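View pics/side12.png

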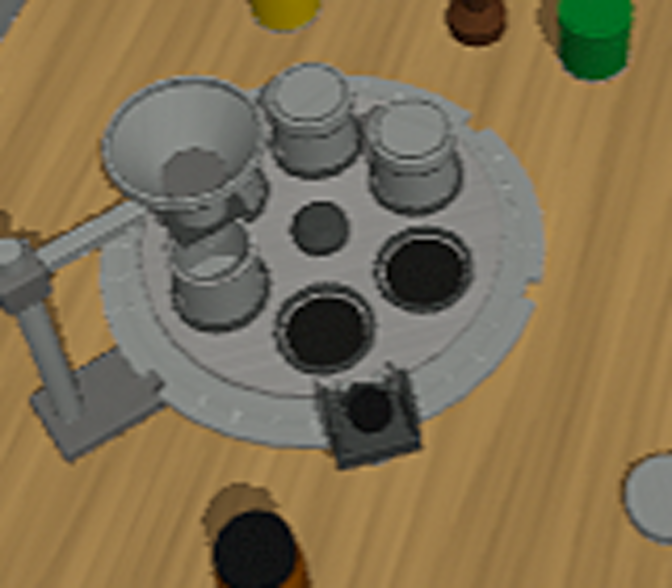

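```bash
python3 - <<'E'
from h import *
S=cam("side");T=cam("top"); ax=np.array([.6521,.0746])
g=T["image"].max(2); n,l,st,ce=cv2.connectedComponentsWithStats((g<50).astype(np.uint8))
for i in range(1,n):
    x,y=ce[i]
    if 210<x<300 and 160<y<215 and st[i,4]>40:
        d=plane(T,x,y,.058)[:2]-ax; print(st[i,2:],np.hypot(*d),np.degrees(np.arctan2(*d[::-1])))
def cen(c,u,h,th):
    u=np.array(u);g=c["image"].max(2)[u[1]-h:u[1]+h,u[0]-h:u[0]+h]; m=cv2.morphologyEx((g<th).astype(np.uint8),cv2.MORPH_OPEN,np.ones((3,3),np.uint8))
    n,l,st,ce=cv2.connectedComponentsWithStats(m); i=1+np.argmax(st[1:,4]); print(st[i]); return ce[i]+u-h
ut=cen(T,(216,199),8,34); us=cen(S,(278,277),9,24); print(ut,us)
o1,d1=ray(T,*ut);o2,d2=ray(S,*us)
k=np.linalg.lstsq(np.c_[d1,-d2],o2-o1,rcond=None)[0]; print("tri",o1+d1*k[0],o2+d2*k[1])
a=cv2.imread("pics/top0.png"); df=cv2.absdiff(a,T["image"]).max(2); 
for nm,(x,y) in dict(jar=(181,187),lid=(227,262),brush=(172,255),tamper=(346,188),bowl=(361,264),scoop=(403,265),green=(344,219),yellow=(340,136),tray=(466,229)).items(): print(nm,(df[y-14:y+14,x-14:x+14]>60).sum())
E
```

```text
[ 17  17 222] 0.08588374761233063 111.61308406797811
[ 17  19 164] 0.16235031739295774 121.93845664569183
[ 17  17 221] 0.08546130299250615 171.3004942944387
[ 4  4  9  8 62]
[ 4  5 10 10 84]
[215.87096774 198.5       ] [277.5952381  277.30952381]
tri [0.56411851 0.21902666 0.08073355] [0.56283552 0.21875255 0.08056216]
jar 0
lid 0
brush 0
tamper 0
bowl 52
scoop 0
green 133
yellow 0
tray 0
```

```bash
python3 - <<'E'
from h import *
c=cam("top")
def nests(f):
    g=cv2.imread(f); g=g.max(2); n,l,st,ce=cv2.connectedComponentsWithStats((g<50).astype(np.uint8))
    return {tuple(ce[i].round(2)):plane(c,*ce[i],.058)[:2] for i in range(1,n) if 205<st[i,4]<235 and 220<ce[i][0]<300 and 160<ce[i][1]<215}
a=nests("pics/top0.png");b=nests("pics/top12f.png");print(a,b)
A0,B0=[v for k,v in sorted(a.items(),reverse=True)];A1,B1=[v for k,v in sorted(b.items(),reverse=True)]
an=lambda v:np.degrees(np.arctan2(v[1],v[0]))
print("chord rot",(an(A0-B0)-an(A1-B1))%360, np.hypot(*(A0-B0)),np.hypot(*(A1-B1)))
S=cam("side")
x=cv2.imread("pics/side0.png")[225:260,300:335]; y=S["image"][262:297,260:295]
cv2.imwrite("pics/cmp.png",cv2.resize(np.hstack([x,y]),None,fx=11,fy=11,interpolation=2))
E
```

```text
{(np.float64(282.68), np.float64(189.59)): array([0.59837798, 0.00902211]), (np.float64(258.04), np.float64(198.76)): array([0.56730898, 0.0880294 ])} {(np.float64(238.04), np.float64(182.14)): array([0.62040978, 0.15426862]), (np.float64(258.16), np.float64(198.69)): array([0.56756598, 0.08763939])}
chord rot 59.8848577852893 0.08489661077720982 0.08504070574836167
```

View pics/cmp.png

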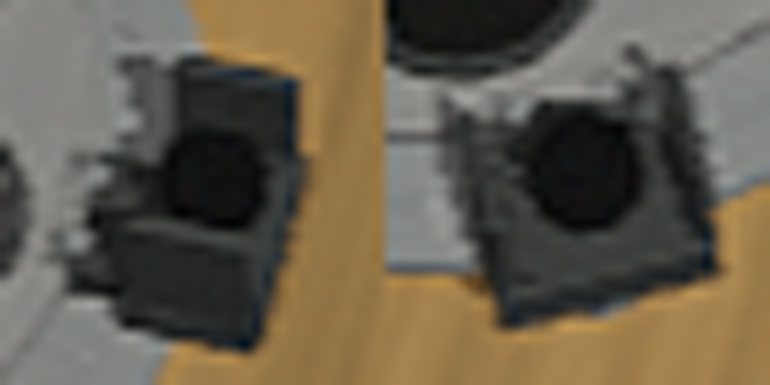

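```bash
python3 - <<'E'
from h import *
S=cam("side");T=cam("top"); S0=cv2.imread("pics/side0.png")
for nm,im,ut,us in(("start",S0,(261.2,224.7),(319,241)),("now",S["image"],(215.87,198.5),(277.6,277.3))):
    g=im.max(2); 
    for z in(.088,.0815):
        o=plane(T,*ut,z); th=np.radians(np.arange(0,360,5)); e=np.array([proj(S,o+[.0155*np.cos(t),.0155*np.sin(t),0]) for t in th])
        print(nm,z,"ctr",proj(S,o).round(1),"top",e[:,1].min().round(1),"bot",e[:,1].max().round(1),"L",e[:,0].min().round(1),"R",e[:,0].max().round(1))
    u=np.round(us).astype(int); print("col profile rows",u[1]-9,":",g[u[1]-9:u[1]+10,u[0]-1:u[0]+2].mean(1).round(0)); print("row profile cols",u[0]-9,g[u[1]-2:u[1]+1,u[0]-9:u[0]+10].mean(0).round(0))
E
```

```text
start 0.088 ctr [318.2 240.2] top 235.9 bot 244.5 L 313.1 R 323.4
start 0.0815 ctr [318.1 241.6] top 237.3 bot 245.9 L 312.9 R 323.3
col profile rows 232 : [36. 40. 39. 43. 35. 16. 18. 17. 18. 17. 18. 18. 16. 19. 72. 46. 37. 39.
 38.]
row profile cols 310 [ 60.  48.  40.  49.  36.  13.  18.  20.  17.  18.  17.  18.  17.  19.
  45.  57.  55.  75. 125.]
now 0.088 ctr [277.3 275.5] top 270.7 bot 280.4 L 271.8 R 282.8
now 0.0815 ctr [277.2 277.1] top 272.2 bot 282.0 L 271.7 R 282.6
col profile rows 268 : [129. 128. 142.  57.  24.  15.  19.  19.  19.  19.  20.  19.  20.  18.
  12.  59.  65.  63.  63.]
row profile cols 269 [59. 56. 46. 37. 20. 17. 18. 18. 21. 16. 20. 19. 18. 17. 44. 58. 39. 26.
 45.]
```

View pics/top12f.png

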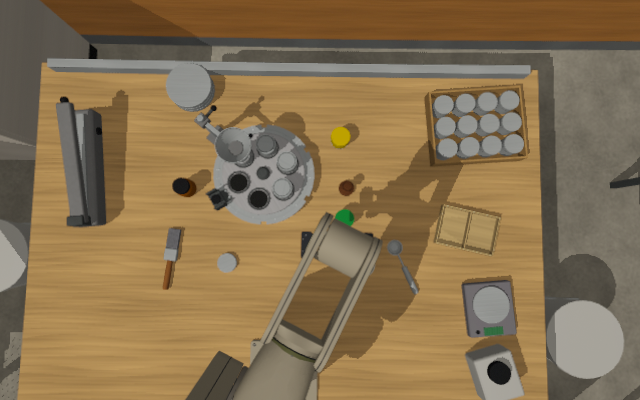

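The picture shows the open tin under the funnel at (240,155), the button arm at (217,199), and the other things where they were. The arm hides the bowl and part of the green look-alike, but the fingertips are about 190 mm above the bench, well clear of both. Handing in.

```bash
python3 - <<'E'
from h import *
print(monitor.read_state()["t"],monitor.read_state()["dq"].round(3)); print(robot.close_job())
E
```

```text
11.125 [-0.001 -0.001 -0.003 -0.003 -0.    -0.003]
the job is handed in; nothing more can be done
None
```

I turned the filling table one notch clockwise by its plunger button. The open tin is now under the spout with the plunger sprung back up, and I handed the job in at t ≈ 11.1 s. I pressed the button about 11 mm with the closed fingertips, let it rise at the notch, lifted straight up and moved the arm away.

**Checks that agreed**
- **Notch:** the line between the two empty nests turned 59.9° (60° wanted).
- **Plunger up:** the fingertips still felt 4.9 N at 88 mm on release. The button's upper edge in the side view also fits 88 mm, as at the start, and not the 81.5 mm of an unlocked plunger.
- **Force on the tool:** readings stayed below 10 N.
- **Other things:** the jar, loose lid, brush, tamper, scoop, yellow look-alike and bean tray look unchanged in the top view.

**Checks that disagreed or were incomplete**
- **Turn about the estimated axis:** this gave 59.4°. I put the difference down to an axis estimate 1–2 mm off.
- **Button height by triangulation:** this gave 81 mm, against 85 mm at the start. I discounted it because the dark side of the button is now visible and pulls the centre down.
- **Bowl and green look-alike:** the arm hid all of the bowl and part of the look-alike in the last picture, so I could not confirm them there. The fingertips stayed about 190 mm or more above the bench on that side.

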